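# Bleed the laundry doser with its cap held at the vent position

## Task

Bleed the laundry doser: first push its sprung selector knob down, turn it clockwise to the other notch of its gate and let it pop back up. Then take the loose bayonet cap, drop its lugs through the slots of the filler collar until it is fully home, and twist it clockwise halfway to its lock, so that its bar lines up with the single rib; never turn it on to the lock click at the double rib. Finish while still gripping the cap there, and leave everything else on the machine where it lies.

Things in the scene. Friction and masses are not known exactly. Their poses are not given: they have to be found in the camera images.
- doser: fixed white plastic dosing unit, 160 (x) x 310 (y) x 70 mm high, cannot be moved; origin at the centre of its underside, z up. On its top: the filler collar at (0, +75) mm and the selector at (0, -85) mm in its own x, y.
- port: fixed filler collar on the doser; origin at the centre of its mouth, level with its top, 92 mm above the work surface, z up. Outer radius 38 mm, 22 mm high. A lip 5 mm thick narrows the mouth to radius 24 mm; two slots in it, 15 mm wide and reaching out to radius 31.5 mm, lie at its own +x and -x. Below the lip, stops block the lugs 0.15 rad anticlockwise and 1.8 rad clockwise of the slots.
- vent_mark: single upright rib on the outside of the collar, 12 x 3.5 x 24 mm; its origin is that of the collar, and its own +x axis points from there to the rib (0.873 rad, 50 degrees, clockwise from the collar's +x): the halfway direction for the cap's bar
- lock_mark: double rib on the outside of the collar; origin as the collar, own +x points to the ribs (1.745 rad, 100 degrees, clockwise from the collar's +x): the direction of the cap's bar when locked. From about 1.1 rad clockwise of the slots on a lug rubs a light sprung click pawl (some 0.1 N m)
- cap: loose grey plastic bayonet cap, about 110 g, 59 mm high, standing upright; origin at the centre of its underside, z up. Plug of radius 22 mm, z 0 to 18 mm; two lugs on it at own +x and -x, out to radius 29 mm, 10 mm wide, z 5 to 11 mm; flange of radius 33 mm, z 18 to 24 mm. Fits either way round. Home, its flange rests on the collar and its origin lies 18 mm below the collar's mouth.
- cap_grip (a point): inside the cap's upright grip bar, 50 mm above the cap's underside; axes as the cap. The bar is 56 mm long along own x, right over the lugs, 14 mm thick along own y, and spans 23 to 59 mm above the underside
- sel_grip (a point): on the selector knob's axis, inside its grip bar, 30 mm above its disc, 48 mm above the doser's top when up, 12 mm below the bar's top; own x runs along the bar. Bar 50 mm long, 14 mm thick, 42 mm high, on a disc of radius 28 mm; round it a gate ring of outer radius 40 mm, its top 18 mm above the doser's top. Turns and sinks with the knob.
- sel_press (a joint): how far the selector knob is pushed down, m: 0 up, 0.010 at the bottom; sprung, 4 N to start and about 10 N at the bottom. It must be at least 0.0075 down for its tooth to pass under the gate's lip.
- selector (a joint): turn of the selector knob, rad, growing clockwise seen from above: about 0 in the first notch (start), 1.05 in the other notch; end stops at -0.06 and 1.107. Up, its tooth is held in a notch with about 0.06 rad of play either way; released between the notches it stays caught down under the lip.
- peg0: wooden spring clip peg, 74 x 12 x 12 mm, 12 g, lying on the lid; bystander, leave alone; origin at the centre of its underside
- peg1: wooden spring clip peg, 74 x 12 x 12 mm, 12 g, lying on the lid; bystander, leave alone; origin at the centre of its underside
- peg2: wooden spring clip peg, 74 x 12 x 12 mm, 12 g, lying on the lid; bystander, leave alone; origin at the centre of its underside
- peg3: wooden spring clip peg, 74 x 12 x 12 mm, 12 g, lying on the lid; bystander, leave alone; origin at the centre of its underside
- lint_brush: blue plastic lint brush, 215 x 45 x 24 mm, lying; bystander, leave alone; origin at its underside
- scoop: small white plastic scoop, cup 70 x 55 x 35 mm with a flat 75 mm handle to its own -x; bystander, leave alone; origin at the centre of the cup's underside
- peg_tin: fixed stainless peg tin with flip-top lid, 130 x 170 x 74 mm high plus a knob on its lid; bystander; origin at the centre of its underside
Things that resemble listed ones, but are neither listed nor needed, are in the scene too. Several things look just like the cap: the one meant starts farthest to the robot's left.

How it is judged (in metres and radians):
On the way, in this order (a step that is already met when the one before it is completed fails the run):
1. the selector is pressed down (value of joint sel_press above 0.006 m), for 0.05 s.
2. the selector has been turned to the other notch and has popped up (value of joint selector above 0.95 rad and value of joint sel_press below 0.0015 m), for 0.2 s.
3. the cap is home in the collar with its bar still along the slots (z of cap in the frame of port below -0.0145 m and horizontal distance between cap and port below 0.005 m and angle between the x axis of cap and the x axis of port, either way round below 0.3 rad), for 0.05 s.
At the end, for the whole second after the job is handed in: Selector popped up (within 1.5 mm) and past 0.95 rad; cap home in the collar (origin 14.5 mm or more below the mouth, within 5 mm of its axis, tilt under 0.12 rad), bar within 0.2 rad of the single rib, still, and gripped by the fingers with more than 2 N (all of step 2 and z of cap in the frame of port below -0.0145 m and horizontal distance between cap and port below 0.005 m and angle between the x axis of cap and the x axis of vent_mark, either way round below 0.2 rad and angle between cap's own z axis and vertical below 0.12 rad and contact force between the fingers and cap above 2 N and angular speed of cap below 0.15 rad/s); the arm keeps its last pose, push and grip.
It fails at once if the cap, in the collar, is turned on to the lock click (to within 0.4 rad of the double rib) (angle between the x axis of cap and the x axis of lock_mark, either way round below 0.4 rad and z of cap in the frame of port below -0.012 m and horizontal distance between cap and port below 0.006 m).
It fails at once if a bystander (peg, lint brush or scoop) is shifted by more than 30 mm (distance of any of peg0, peg1, peg2, peg3, lint_brush, scoop from where it was at the start of the episode above 0.03 m).
It fails at once if the cap is knocked over (angle between cap's own z axis and vertical above 0.8 rad).
It also fails if it takes over 51 s, if anything falls off the work surface, if the arm or the gripper's body presses on something with over 40 N, if the wrist force passes 120 N, or if a joint passes its speed limit or range.

## Robot

A 7-joint arm with a two-finger parallel gripper is mounted at the origin on the work surface. World frame = base frame: x ahead of the robot, y to its left, z up, the work surface at z = 0. Lengths are in mm, angles in rad, forces in N, time in s.
With the tool pointing down it reaches from about 400 to 875 mm from the base axis. Payload 4.4 kg.
Tool frame: the origin (TCP) lies midway between the tips of the shut fingers; the grasp point (between the pads) lies ctrl.grip_depth behind it (ctrl.grip_depth is the distance from the TCP to the grasp point, in mm); z points along the fingers, y is the line along which they close (so a half turn about z gives the same grasp; the last joint's range is limited). The gripper opens to 85 mm and grips with 20 to 120 N. Pads are 22 mm wide; open, the fingers measure 114 mm over their backs; the gripper's body (76 mm by 85 mm) begins 54 mm behind the grasp point. The pads swing forward as they close: fully open they stand 13 mm farther back than shut.
Start: joints at [-1.219, 0.628, 0.038, 1.517, -0.027, 0.996, -0.02], TCP at [263.717, 594.114, 231.313] pointing down, gripper open.
Joint ranges: [-3.06, 3.06], [-0.37, 2.12], [-1.25, 1.32], [0.18, 2.47], [-1.1, 4.24], [0.23, 1.98], [-2.94, 2.94]. Speed limits (rad/s): [2.57, 2.57, 3.14, 3.14, 3.14, 3.14, 3.14].

## Interface

Orientations are given as [roll, pitch, yaw] about the fixed x, y, z axes, in that order (R = Rz(yaw) Ry(pitch) Rx(roll)).
In Python, from cell import ctrl gives the robot as it stands.
- The arm moves only by the tool carry_out, never from a script. Its argument "deltas" is one flat list of numbers, 7 for each row, row after row: the turn, a rotation vector about the tool's x, y, z in degrees, then the shift along the tool's x, y, z in m, then the closure, from -1 (fully open) to 1 (shut). In form: [wx, wy, wz, dx, dy, dz, claw, wx, wy, wz, dx, dy, dz, claw, ...]. A call has 1 to 12 rows; each row shifts and turns the commanded pose from where the row before left it, along the tool's axes as they then stand; what a row does not reach is not made up. A row lasts 1/8 s, in which the tool goes at most 62.5 mm and 10.7 degrees, less where a joint would pass 70% of its speed; a pose out of reach is approached as far as the arm can. A call with a gripper value outside its range is refused whole. The fingers move at their own pace and stop on an object; the grip force is fixed at half the most. Time passes only in rows, so rows that do not move let the fingers close. It gives the time, the measured TCP pose, the force, the opening and the grip force at its end, in the units of the state.
- ctrl.read_state(): the state, without advancing time (a new reading comes with each control period).
- ctrl.get_image(name): name is "side" or "top"; returns the picture (420x560x3 uint8, red, green, blue); there is no depth.
- ctrl.calibration(name): a dict with "mtx" (3x3 intrinsics, pixels), "distortion" ([k1, k2, p1, p2, k3] as OpenCV has them; the pictures are not rectified), "R" (3x3) and "t" (3): a world point X has camera coordinates R X + t. Camera axes: x right, y down, z forward; pixel columns grow to the right and rows downward; lengths in mm; the calibration is good to about 2 mm. A picture is of the moment at which its call begins. calibration takes no time and is no camera call.
- ctrl.finish_job(): hands the job in; it is judged then, once.
The state is a dict: "clock": time; "qpos": joint angles; "qd": joint speeds; "tau": joint torques, N m; "eef_pos": TCP position; "tool_rot": TCP orientation; "force": force on the tool from outside, world axes, zero at the start; "torque": the same for the moment, N m; "width": finger opening in mm; "gripper_force": force on a finger pad.
Only numpy, scipy, OpenCV 4.12 (cv2) and the standard library are available. Lean on these libraries where they do the work, as an engineer would, in place of code of your own. Each camera call takes 0.05 s, during which the arm holds its last target. There are 200 camera calls.

## Working session

There is one attempt and no reset: what is moved stays moved. The work goes in short steps, Python scripts to look and compute and a tool call to move; the robot and the scene stay as the last step left them, time stands still between calls to the robot, and variables do not carry over. Pictures are saved under pics/ and viewed, at most 10 in all, crops included, and the job is handed in when it is done.

Besides the shell and the picture viewer there is one more tool, called by a JSON object that holds its "api" and its "payload", one argument or row to a line. carry_out: Moves the arm, as the interface text tells. Its arguments: {"type":"object","properties":{"deltas":{"type":"array"}},"required":["deltas"]}

```bash
mkdir -p pics; python3 - <<'E'
from cell import ctrl
import cv2
for n in("side","top"):
    im=ctrl.get_image(n); cv2.imwrite(f"pics/{n}0.png",im[:,:,::-1])
    c=ctrl.calibration(n); print(n,c)
print(ctrl.read_state(),ctrl.grip_depth)
E
```

```text
side {'mtx': array([[487.13119553,   0.        , 277.25406185],
       [  0.        , 487.13119553, 204.16180249],
       [  0.        ,   0.        ,   1.        ]]), 'distortion': array([0.04720894, 0.        , 0.        , 0.        , 0.        ]), 'R': array([[-0.97375213, -0.2273886 ,  0.01006095],
       [-0.14298387,  0.57671525, -0.80433521],
       [ 0.17709435, -0.78466168, -0.5940906 ]]), 't': array([ 560.20800446,  116.60902571, 1210.84779962])}
top {'mtx': array([[452.77434862,   0.        , 277.41721757],
       [  0.        , 452.77434862, 207.26524399],
       [  0.        ,   0.        ,   1.        ]]), 'distortion': array([-0.15374507,  0.        ,  0.        ,  0.        ,  0.        ]), 'R': array([[ 0.01537771, -0.99953119,  0.02647513],
       [-0.99776061, -0.0170635 , -0.06467307],
       [ 0.06509451, -0.02542131, -0.99755524]]), 't': array([  55.22938716,  530.12550308, 1070.57249047])}
{'clock': 0.1, 'qpos': array([-1.21879347,  0.62921563,  0.03845241,  1.51822935, -0.02699996,
        0.99626674, -0.02000005]), 'qd': array([-0.00208216, -0.00287519, -0.00010771, -0.00307896,  0.00036469,
       -0.00025913, -0.00037797]), 'tau': array([ 3.36898942e-03, -5.64525926e+01,  1.23069808e+00, -1.93972671e+01,
        1.13268133e-02,  5.37295447e-03,  2.84065518e-07]), 'eef_pos': array([263.50216578, 593.62178997, 230.51815524]), 'tool_rot': array([-3.13999176e+00,  1.73082600e-05,  2.72378447e+00]), 'force': array([-0.34490499,  0.57805005, -0.22353784]), 'torque': array([-0.00293177, -0.00215663,  0.00601138]), 'gripper_force': 0.0, 'width': 85.32907391204644} 18.700000000000003
```

View pics/side0.png

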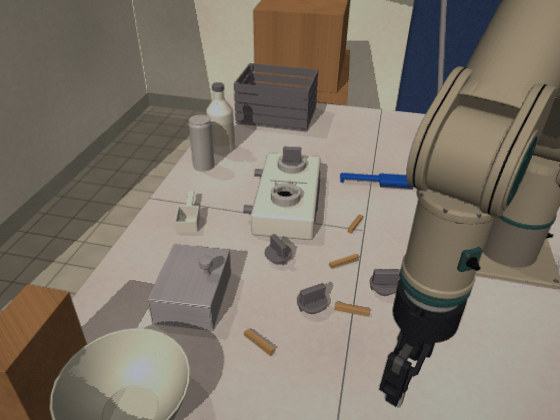

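View pics/top0.png

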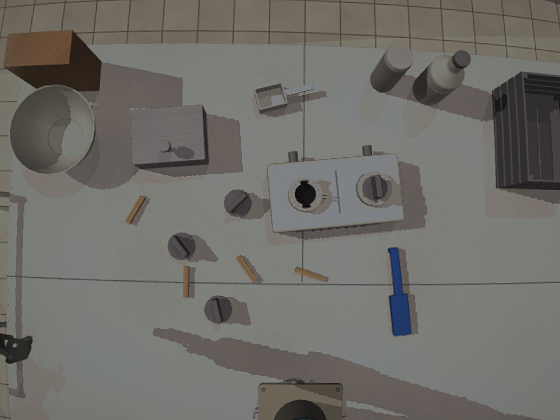

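Candidates for the cap in the top picture are (237,203), (181,246) and (218,309). Left in the image is +y, so (181,246) is the farthest left and fits the description. I'll confirm it in an enlarged crop.

```bash
cat > h.py <<'E'
import numpy as np, cv2
from cell import ctrl
C={n:ctrl.calibration(n) for n in("side","top")}
def und(n,im): return cv2.undistort(im,C[n]["mtx"],C[n]["distortion"])
def ray(n,p):
    c=C[n]; d=c["R"].T@np.linalg.solve(c["mtx"],[p[0],p[1],1]); return -c["R"].T@c["t"],d
def onz(n,p,z):
    o,d=ray(n,p); return o+d*(z-o[2])/d[2]
def tri(pt,ps):
    o1,d1=ray("top",pt);o2,d2=ray("side",ps)
    s=np.linalg.lstsq(np.c_[d1,-d2],o2-o1,rcond=None)[0]
    a,b=o1+s[0]*d1,o2+s[1]*d2; return (a+b)/2,np.linalg.norm(a-b)
def proj(n,X):
    c=C[n]; q=c["mtx"]@(c["R"]@np.array(X,float)+c["t"]); return q[:2]/q[2]
E
python3 - <<'E'
from h import *
# undistorted crops
t=und("top",cv2.imread("pics/top0.png")); s=und("side",cv2.imread("pics/side0.png"))
cv2.imwrite("pics/tu.png",t);cv2.imwrite("pics/su.png",s)
cv2.imwrite("pics/tc.png",cv2.convertScaleAbs(cv2.resize(t[140:290,160:420],(780,450),interpolation=cv2.INTER_CUBIC),alpha=1.4))
cv2.imwrite("pics/sc.png",cv2.resize(s[135:325,240:350],(347,600),interpolation=cv2.INTER_CUBIC))
E
```

```text
(no output)
```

View pics/tc.png

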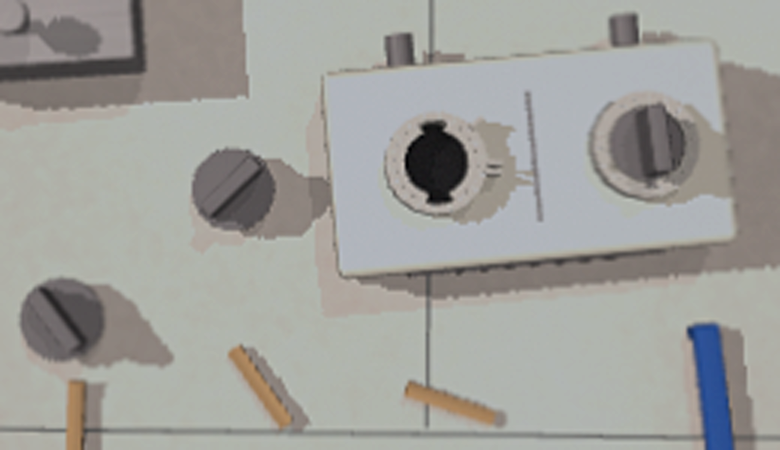

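View pics/sc.png

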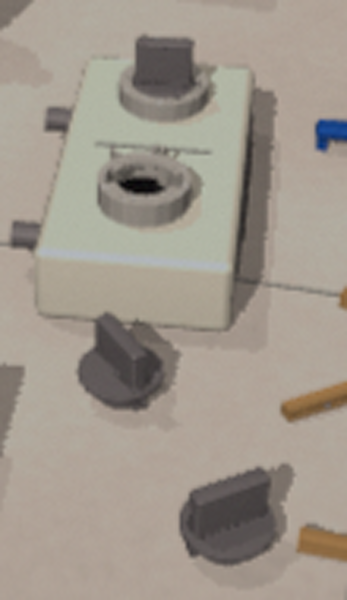

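The crop confirms it: the cap at top pixel (181,246) is the leftmost of the lookalikes, and it is the (313,298) one in the side view. The collar is near top pixel (305,194) and the selector near (377,188). Next I'll enlarge the three work sites in both views to measure them.

```bash
python3 - <<'E'
from h import *
t=cv2.imread("pics/tu.png"); s=cv2.imread("pics/su.png")
boxes=[("t",164,230),("t",288,176),("t",360,170),("s",296,280),("s",268,176),("s",274,143)]
tiles=[]
for k,x,y in boxes:
    im=(t if k=="t" else s)[y:y+36,x:x+36]
    im=cv2.resize(im,(264,288),interpolation=cv2.INTER_CUBIC) if 0 else cv2.resize(im,(264,264),interpolation=cv2.INTER_CUBIC)
    im=cv2.normalize(im,None,0,255,cv2.NORM_MINMAX); tiles.append(im)
cv2.imwrite("pics/m.png",np.vstack([np.hstack(tiles[:3]),np.hstack(tiles[3:])]))
# flange ellipse, top
for nm,im,x,y in(("capT",t,160,226),("colT",t,284,172)):
    g=cv2.cvtColor(im,6)[y:y+44,x:x+44]
    th=95 if nm=="capT" else 60
    m=((g<(85 if nm=="capT" else 45))*255).astype(np.uint8)
    n,l,st,ce=cv2.connectedComponentsWithStats(m)
    i=1+np.argmax(st[1:,4]); print(nm,st[i],ce[i]+[x,y])
    c=max(cv2.findContours((l==i).astype(np.uint8),0,1)[0],key=len)
    e=cv2.fitEllipse(cv2.convexHull(c)); print(np.array(e[0])+[x,y],e[1:])
    yy,xx=np.where(l==i); w,v=np.linalg.eigh(np.cov(xx,yy)); print(w,v[:,1]); print(np.percentile(g,[1,5,20,40,60,80]))
E
```

```text
capT [  7   7  28  28 617] [180.86871961 246.26904376]
[181.07109451 246.52713394] ((27.760833740234375, 28.912580490112305), 124.74976348876953)
[47.32896975 51.4757462 ] [-0.96763058 -0.25237089]
[ 31.  56.  74.  95. 124. 126.]
colT [ 11   9  21  27 375] [304.896      193.77066667]
[304.87916946 193.90673447] ((19.48833656311035, 26.072664260864258), 177.26589965820312)
[24.03897241 38.90546966] [0.12748761 0.99184016]
[ 12.  17.  55. 111. 124. 129.]
```

View pics/m.png

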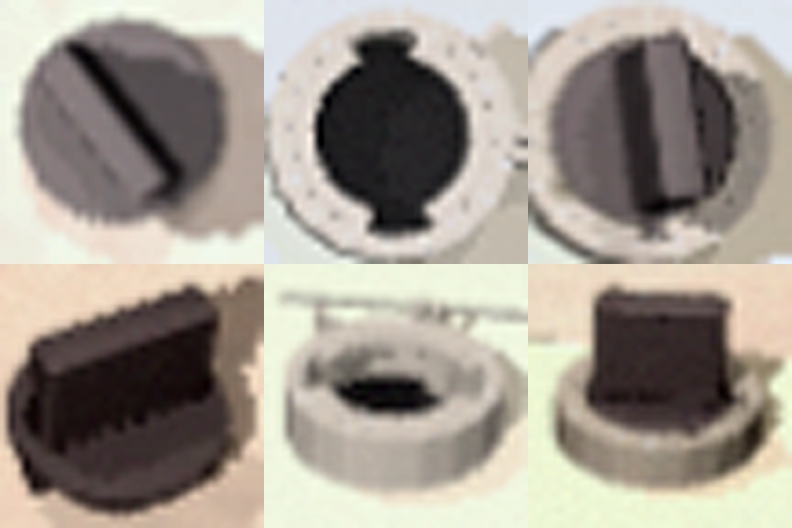

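The tiles show the bar tops clearly. The cap's bar-top centre is at about (102,129) in the top tile and (124,67) in the side tile. The selector's are (146,117) and (134,41), and the collar mouth's are (128,131) and (131,125). The collar's slot ends lie at (122,35) and (134,228) in its top tile.

```bash
python3 - <<'E'
from h import *
k=36/264
P=lambda x,y,u,v:np.array([x+(u+.5)*k-.5,y+(v+.5)*k-.5])
for nm,a,b in(("cap",P(164,230,102,129),P(296,280,124,67)),("sel",P(360,170,146,117),P(274,143,134,41)),("col",P(288,176,128,131),P(268,176,131,125))):
    print(nm,a,b,*tri(a,b))
print("capflange z24",onz("top",[181.07,246.53],24),"col z92",onz("top",[304.88,193.9],92),"col side92",onz("side",P(268,176,131,125),92))
print("captop z59",onz("top",P(164,230,102,129),59),onz("side",P(296,280,124,67),59))
print("seltop z130",onz("top",P(360,170,146,117),130),onz("side",P(274,143,134,41),130))
def yaw(n,p,q,z):
    d=onz(n,q,z)-onz(n,p,z); return np.degrees(np.arctan2(d[1],d[0])),np.hypot(*d[:2])
print("cap yaw",yaw("top",P(164,230,66,50),P(164,230,162,187),59),yaw("side",P(296,280,35,81),P(296,280,190,26),59),yaw("side",P(296,280,57,108),P(296,280,213,54),59))
print("slot yaw",yaw("top",P(288,176,134,228),P(288,176,122,35),92))
print("sel yaw",yaw("top",P(360,170,175,190),P(360,170,157,38),130),yaw("top",P(360,170,137,200),P(360,170,117,40),130),yaw("side",P(274,143,70,28),P(274,143,200,36),130))
print("lock dir",onz("top",[160+493/3,140+170/3],88)-onz("top",[304.88,193.9],88))
g=[]
t=cv2.imread("pics/tu.png")
# doser edges
w=(cv2.cvtColor(t,cv2.COLOR_BGR2GRAY)); lab=cv2.cvtColor(t,cv2.COLOR_BGR2LAB)
m=(((t[:,:,0].astype(int)-t[:,:,2])>4)&(w>95)).astype(np.uint8); m[:, :255]=0;m[:, 420:]=0;m[:150]=0;m[240:]=0
m=cv2.morphologyEx(m,cv2.MORPH_OPEN,np.ones((5,5)))
c=max(cv2.findContours(m,0,1)[0],key=cv2.contourArea); r=cv2.minAreaRect(c); b=cv2.boxPoints(r); print(r)
Q=np.array([onz("top",p,70) for p in b]); print(Q.round(1),Q.mean(0)); d=Q[1]-Q[0]; print(np.degrees(np.arctan2(d[1],d[0])),np.linalg.norm(d),np.linalg.norm(Q[2]-Q[1]))
E
```

```text
cap [177.47727273 247.15909091] [312.47727273 288.70454545] [431.45171895 291.93870291  56.49882018] 0.3568890728246333
sel [379.47727273 185.52272727] [291.84090909 148.15909091] [ 572.12655546 -154.98238003  126.49990229] 2.157220447047225
col [305.02272727 193.43181818] [285.43181818 192.61363636] [555.34038735   3.61911411  86.0950639 ] 3.1942096714309107
capflange z24 [432.03199239 289.77691935  24.        ] col z92 [555.2959049    4.65274824  92.        ] col side92 [552.04098689  11.81823077  92.        ]
captop z59 [431.33950072 291.4374529   59.        ] [431.34945937 294.35261824  59.        ]
seltop z130 [ 572.78848503 -153.96610608  130.        ] [ 569.88638615 -148.99866143  130.        ]
cap yaw (np.float64(-143.62767448202723), np.float64(52.175111686254816)) (np.float64(-141.11824750215783), np.float64(50.780673587244436)) (np.float64(-141.8799141573635), np.float64(50.44168036867931))
slot yaw (np.float64(4.206692922372058), np.float64(59.32413064394248))
sel yaw (np.float64(6.792281836657136), np.float64(45.43368540454251)) (np.float64(7.20782768031633), np.float64(47.83500188668372)) (np.float64(-172.89852661094045), np.float64(49.5408056389135))
lock dir [ -5.47000202 -43.95824139   0.        ]
((335.01641845703125, 191.80081176757812), (63.423851013183594, 129.8347930908203), 84.68545532226562)
[[ 619.6   89.5   70. ]
 [ 653.5 -209.3   70. ]
 [ 507.4 -222.6   70. ]
 [ 475.1   73.8   70. ]] [563.88041079 -67.13695717  70.        ]
-83.52465080688931 300.7192582885708 146.7562986609373
```

{"api": "carry_out", "payload": {
  "deltas": [0,0,0,-0.02,-0.019,0,-1,0,0,0,-0.04,-0.038,0,-1,0,0,0,-0.04,-0.038,0,-1,0,0,0,-0.04,-0.038,0,-1,0,0,0,-0.04,-0.038,0,-1,0,0,0,-0.04,-0.038,0,-1,0,0,0,-0.04,-0.038,0,-1,0,0,0,-0.04,-0.038,0,-1,0,0,0,-0.04,-0.038,0,-1,0,0,0,-0.04,-0.038,0,-1,0,0,0,-0.04,-0.038,0,-1,0,0,0,-0.04,-0.038,0,-1]
}}

```text
clock: 1.6
eef_pos: [507.2, 6.4, 231.2]
tool_rot: [3.142, -0.0, 2.724]
force: [0.9, 1.4, 0.2]
width: 85.4
gripper_force: 0.0
```

{"api": "carry_out", "payload": {
  "deltas": [0,0,0,-0.0315,-0.0304,0,-1,0,0,0,-0.0315,-0.0304,0,-1,0,0,0,-0.0315,-0.0304,0,-1,0,0,0,-0.0315,-0.0304,0,-1,0,0,-10.3,0,0,0.023,-1,0,0,-10.3,0,0,0.023,-1,0,0,-10.3,0,0,0.022,-1,0,0,0,0,0,0,-1]
}}

```text
clock: 2.6
eef_pos: [571.0, -154.0, 161.5]
tool_rot: [3.139, -0.004, -3.022]
force: [0.3, 0.1, -0.4]
width: 85.4
gripper_force: 0.0
```

```bash
python3 - <<'E'
from h import *
s=und("side",ctrl.get_image("side")[:,:,::-1].copy()); t=und("top",ctrl.get_image("top")[:,:,::-1].copy())
st=ctrl.read_state();print(st["eef_pos"],st["tool_rot"],st["qpos"],st["force"])
a=cv2.resize(s[90:240,220:370],(400,400),interpolation=2);b=cv2.resize(t[120:270,290:440],(400,400),interpolation=2)
cv2.imwrite("pics/a1.png",np.hstack([a,b]))
E
```

```text
[ 572.77318006 -154.39935479  163.55254004] [ 3.14157609e+00  2.03099134e-05 -3.02354530e+00] [ 0.2482308   0.62674626 -0.05074728  1.74881287  0.04284757  0.76709019
  1.86510401] [ 1.06856465 -0.13494575  0.40047008]
```

View pics/a1.png

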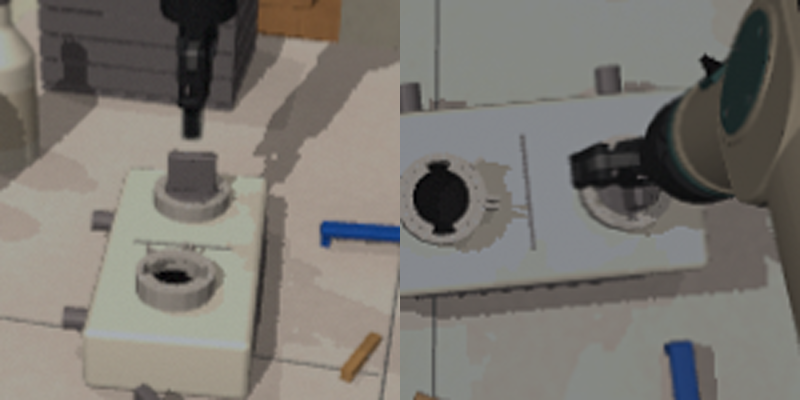

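The fingers sit centred above the selector bar (side finger tips at (192,135), bar top at (192,155)). Descend and grip.

{"api": "carry_out", "payload": {
  "deltas": [0,0,0,0,0,0.015,-1,0,0,0,0,0,0.016,-1,0,0,0,0,0,0.016,-1,0,0,0,0,0,0.013,-1,0,0,0,0,0,0,-1,0,0,0,0,0,0,1,0,0,0,0,0,0,1,0,0,0,0,0,0,1,0,0,0,0,0,0,1,0,0,0,0,0,0,1,0,0,0,0,0,0,1]
}}

```text
clock: 4.08
eef_pos: [573.0, -156.1, 103.9]
tool_rot: [-3.139, 0.001, -3.021]
force: [0.1, -5.2, 3.1]
width: 12.3
gripper_force: 61.3
```

{"api": "carry_out", "payload": {
  "deltas": [0,0,0,0,-0.002,0.004,1,0,0,0,0,0,0.004,1,0,0,0,0,0,0.003,1,0,0,0,0,0,0,1,0,0,0,0,0,0,1]
}}

```text
clock: 4.7
eef_pos: [573.1, -156.2, 93.9]
tool_rot: [-3.141, 0.001, -3.02]
force: [-2.3, -1.7, 15.7]
width: 12.7
gripper_force: 63.1
```

{"api": "carry_out", "payload": {
  "deltas": [0,0,5,0,0,0,1,0,0,8,0,0,0,1,0,0,8,0,0,0,1,0,0,8,0,0,0,1,0,0,8,0,0,0,1,0,0,8,0,0,0,1,0,0,8,0,0,0,1,0,0,8,0,0,0,1,0,0,0,0,0,0,1,0,0,0,0,0,0,1]
}}

```text
clock: 5.95
eef_pos: [573.4, -156.3, 93.9]
tool_rot: [3.14, 0.001, 2.198]
force: [-3.5, -2.0, 16.0]
width: 13.1
gripper_force: 63.3
```

```bash
python3 - <<'E'
from h import *
st=ctrl.read_state();print({k:st[k] for k in("eef_pos","tool_rot","force","torque","width")})
E
```

```text
{'eef_pos': array([ 573.39604332, -156.25816651,   93.92783104]), 'tool_rot': array([3.14023655e+00, 9.83188168e-04, 2.19825917e+00]), 'force': array([-3.52600393, -1.97303615, 15.95555821]), 'torque': array([-0.22776804,  0.73568166, -0.00556983]), 'width': 13.096063750946533}
```

{"api": "carry_out", "payload": {
  "deltas": [0,0,0,0,0,-0.004,1,0,0,0,0,0,-0.004,1,0,0,0,0,0,-0.003,1,0,0,0,0,0,0,1,0,0,0,0,0,0,1]
}}

```text
clock: 6.58
eef_pos: [573.3, -156.2, 103.2]
tool_rot: [3.141, 0.001, 2.198]
force: [1.4, -2.2, 3.4]
width: 12.9
gripper_force: 61.5
```

{"api": "carry_out", "payload": {
  "deltas": [0,0,0,0,0,0,-1,0,0,0,0,0,0,-1,0,0,0,0,0,-0.02,-1,0,0,0,0,0,-0.045,-1,0,0,0,0,0,-0.045,-1,0,0,0,0.0494,0.0164,0,-1,0,0,0,0.0494,0.0164,0,-1,0,0,0,0.0494,0.0164,0,-1,0,0,0,0.0494,0.0164,0,-1,0,0,0,0.0494,0.0164,0,-1,0,0,0,0.0494,0.0164,0,-1,0,0,0,0.0494,0.0164,0,-1]
}}

```text
clock: 8.07
eef_pos: [461.4, 193.1, 213.0]
tool_rot: [-3.141, -0.001, 2.199]
force: [0.7, 0.5, 0.2]
width: 85.6
gripper_force: 0.0
```

{"api": "carry_out", "payload": {
  "deltas": [0,0,0,0.0494,0.0164,0,-1,0,0,0,0.0494,0.0164,0,-1,0,0,-10,0,0,0,-1,0,0,-10,0,0,0,-1,0,0,-10,0,0,0,-1,0,0,-10,0,0,0,-1,0,0,-10,0,0,0,-1,0,0,-10,0,0,0,-1,0,0,-10,0,0,0.02,-1,0,0,-10,0,0,0.02,-1,0,0,-10,0,0,0.02,-1,0,0,0,0,0,0,-1]
}}

```text
clock: 9.57
eef_pos: [429.8, 289.7, 151.9]
tool_rot: [3.141, -0.004, -2.515]
force: [0.0, 0.5, -1.1]
width: 85.1
gripper_force: 0.0
```

```bash
python3 - <<'E'
from h import *
s=und("side",ctrl.get_image("side")[:,:,::-1].copy()); t=und("top",ctrl.get_image("top")[:,:,::-1].copy())
st=ctrl.read_state();print(st["eef_pos"],st["tool_rot"],st["qpos"],st["force"])
a=cv2.resize(s[140:330,230:420],(400,400),interpolation=2);b=cv2.resize(t[130:320,220:410],(400,400),interpolation=2)
cv2.imwrite("pics/a2.png",np.hstack([a,b])); cv2.imwrite("pics/t2.png",t); cv2.imwrite("pics/s2.png",s)
E
```

```text
[431.11082402 290.47634937 153.44437238] [ 3.14124957e+00 -4.48126874e-04 -2.51694290e+00] [-0.56988408  0.55467213 -0.11258768  1.95507034  0.09897504  0.63746888
  1.45008759] [0.79174066 0.32453828 0.87066237]
```

View pics/a2.png

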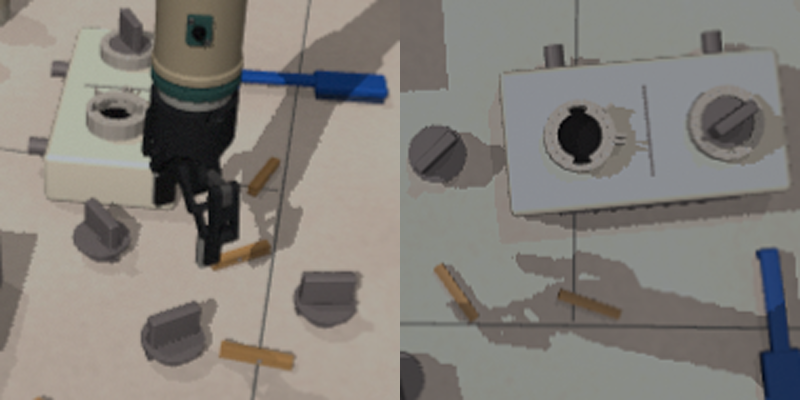

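The selector bar now points the other way (at (735,115) in the right half), so it has turned. The arm is above the target cap. Descend and grip.

{"api": "carry_out", "payload": {
  "deltas": [0,0,-1,-0.0007,-0.0005,0.024,-1,0,0,0,0,0,0.024,-1,0,0,0,0,0,0.024,-1,0,0,0,0,0,0.024,-1,0,0,0,0,0,0.023,-1,0,0,0,0,0,0,-1,0,0,0,0,0,0,1,0,0,0,0,0,0,1,0,0,0,0,0,0,1,0,0,0,0,0,0,1,0,0,0,0,0,0,1,0,0,0,0,0,0,1]
}}

```text
clock: 11.18
eef_pos: [432.3, 290.5, 34.8]
tool_rot: [-3.142, 0.001, -2.497]
force: [-0.2, -0.5, 6.1]
width: 12.6
gripper_force: 58.8
```

{"api": "carry_out", "payload": {
  "deltas": [0,0,0,0,0,-0.015,1,0,0,0,0,0,-0.035,1,0,0,10.2,0,0,-0.032,1,0,0,10.2,0,0,-0.03,1,0,0,10.2,0,0,-0.028,1,0,0,0,-0.013,-0.0428,0,1,0,0,0,-0.013,-0.0428,0,1,0,0,0,-0.013,-0.0428,0,1,0,0,0,-0.013,-0.0428,0,1,0,0,0,-0.013,-0.0428,0,1,0,0,0,-0.013,-0.0428,0,1,0,0,0,-0.013,-0.0428,0,1]
}}

```text
clock: 12.68
eef_pos: [556.0, 1.5, 175.0]
tool_rot: [3.141, 0.0, -3.03]
force: [1.5, 0.3, -0.8]
width: 12.8
gripper_force: 58.7
```

{"api": "carry_out", "payload": {
  "deltas": [0,0,0,0,0,0,1,0,0,0,0,0,0,1]
}}

```text
clock: 12.92
eef_pos: [555.2, 3.3, 174.5]
tool_rot: [3.141, -0.0, -3.031]
force: [0.3, 1.4, -0.9]
width: 12.7
gripper_force: 58.7
```

```bash
python3 - <<'E'
from h import *
s=und("side",ctrl.get_image("side")[:,:,::-1].copy())
st=ctrl.read_state();print({k:st[k] for k in("eef_pos","tool_rot","force","torque","width")})
p=st["eef_pos"]; R=cv2.Rodrigues(np.zeros(3))[0]
y=st["tool_rot"][2]; ax=np.array([np.cos(y),np.sin(y),0]); ay=np.array([np.sin(y),-np.cos(y),0])
x0,y0=240,100; k=6
im=cv2.resize(s[y0:y0+100,x0:x0+100],(600,600),interpolation=2)
def mk(X,c):
    q=(proj("side",X)-[x0-.5,y0-.5])*k; cv2.circle(im,tuple(int(v) for v in q),2,c,-1)
o=p-[0,0,34.8]
for h,r,c in((18,33,(0,0,255)),(24,33,(0,255,0))):
    for a in np.arange(0,6.28,.3): mk(o+[r*np.cos(a),r*np.sin(a),h],c)
for sx in(-28,28):
    mk(o+ax*sx+ay*7+[0,0,59],(255,0,0));mk(o+ax*sx-ay*7+[0,0,59],(255,0,0))
for a in np.arange(0,6.28,.3): mk([555.6+38*np.cos(a),3+38*np.sin(a),92],(255,255,0))
cv2.imwrite("pics/a3.png",im)
E
```

```text
{'eef_pos': array([555.16263872,   4.10673369, 174.51341788]), 'tool_rot': array([ 3.14036650e+00, -4.56734417e-04, -3.02906871e+00]), 'force': array([ 0.41249714,  0.77390667, -0.47732778]), 'torque': array([-0.01046764,  0.01014363,  0.03420752]), 'width': 13.169179855985771}
```

View pics/a3.png

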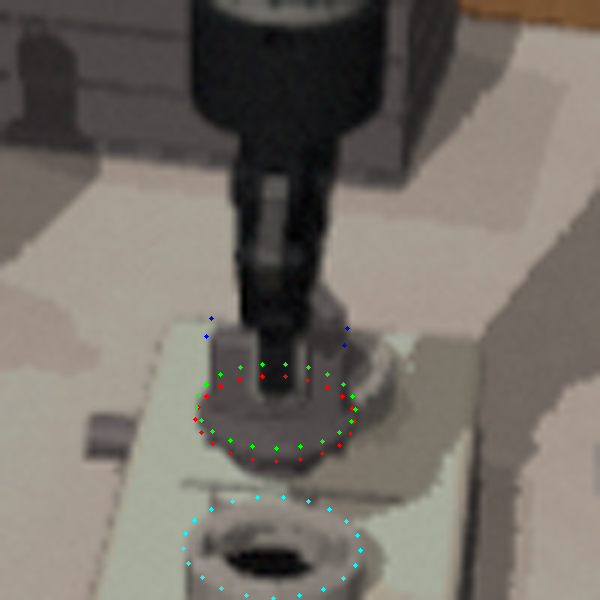

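The overlay shows the cap sitting square in the fingers and over the collar to about 1 mm. Descend to just above the lip.

{"api": "carry_out", "payload": {
  "deltas": [0,0,0,0.0006,0,0.012,1,0,0,0,0,0,0.015,1,0,0,0,0,0,0.012,1,0,0,0,0,0,0.005,1,0,0,0,0,0,0,1,0,0,0,0,0,0,1]
}}

```text
clock: 13.72
eef_pos: [555.5, 2.6, 130.6]
tool_rot: [-3.142, 0.001, -3.031]
force: [0.1, -0.3, -1.1]
width: 12.8
gripper_force: 58.7
```

{"api": "carry_out", "payload": {
  "deltas": [0,0,0,0,0,0.003,1,0,0,0,0,0,0.002,1,0,0,0,0,0,0,1]
}}

```text
clock: 14.1
eef_pos: [555.1, 2.6, 125.2]
tool_rot: [3.142, -0.0, -3.031]
force: [-0.1, -0.1, -1.1]
width: 13.0
gripper_force: 58.7
```

{"api": "carry_out", "payload": {
  "deltas": [0,0,0,0,0,0.002,1,0,0,0,0,0,0.002,1,0,0,0,0,0,0.002,1,0,0,0,0,0,0,1]
}}

```text
clock: 14.6
eef_pos: [555.0, 2.6, 119.1]
tool_rot: [3.142, -0.0, -3.031]
force: [-0.2, -0.4, -1.0]
width: 12.5
gripper_force: 58.7
```

{"api": "carry_out", "payload": {
  "deltas": [0,0,0,0,0,0.003,1,0,0,0,0,0,0.003,1,0,0,0,0,0,0.003,1,0,0,0,0,0,0,1]
}}

```text
clock: 15.1
eef_pos: [554.9, 2.6, 110.0]
tool_rot: [3.142, -0.001, -3.031]
force: [-0.4, 0.0, -1.2]
width: 13.0
gripper_force: 58.7
```

{"api": "carry_out", "payload": {
  "deltas": [0,0,0,0,0,0.001,1,0,0,0,0,0,0.001,1,0,0,0,0,0,0.001,1,0,0,0,0,0,0,1]
}}

```text
clock: 15.6
eef_pos: [555.3, 2.6, 108.8]
tool_rot: [3.142, 0.001, -3.031]
force: [-3.5, -0.1, 11.0]
width: 13.0
gripper_force: 60.6
```

Contact came at exactly the home height (108.8), so the cap is home. Now twist 50° clockwise.

{"api": "carry_out", "payload": {
  "deltas": [0,0,0,0,0,-0.001,1,0,0,5,0,0,0,1,0,0,7,0,0,0,1,0,0,7,0,0,0,1,0,0,7,0,0,0,1,0,0,7,0,0,0,1,0,0,7,0,0,0,1,0,0,6,0,0,0,1,0,0,4,0,0,0,1,0,0,0,0,0,0,1,0,0,0,0,0,0,1]
}}

```text
clock: 16.98
eef_pos: [556.1, 2.8, 108.8]
tool_rot: [3.14, 0.001, 2.381]
force: [0.8, 0.2, 4.9]
width: 12.9
gripper_force: 59.6
```

```bash
python3 - <<'E'
from h import *
s=und("side",ctrl.get_image("side")[:,:,::-1].copy());t=und("top",ctrl.get_image("top")[:,:,::-1].copy())
st=ctrl.read_state();print({k:st[k] for k in("eef_pos","tool_rot","force","torque","width","gripper_force")})
cv2.imwrite("pics/a4.png",np.hstack([cv2.resize(s[130:230,240:340],(400,400),interpolation=2),cv2.resize(t[140:240,280:380],(400,400),interpolation=2)]))
E
```

```text
{'eef_pos': array([556.09997123,   2.7356376 , 108.82559531]), 'tool_rot': array([3.14000823e+00, 1.20568709e-03, 2.38098457e+00]), 'force': array([-2.07260018e-04,  4.88599596e-03,  4.40990303e+00]), 'torque': array([ 0.03947259, -0.14214137, -0.1317522 ]), 'width': 12.704519861408293, 'gripper_force': 59.6080881357193}
```

View pics/a4.png

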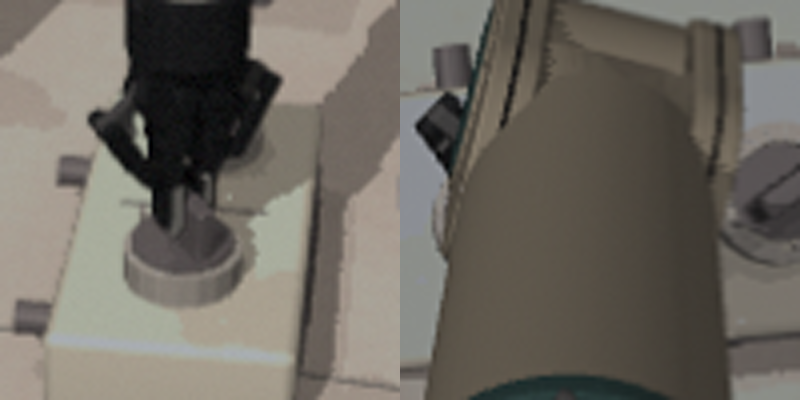

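The cap sits flush on the collar at (185,255) and is still gripped. It has turned 49.9°, and the selector stays in its other notch.

```bash
python3 -c "
from cell import ctrl
print(ctrl.finish_job())"
```

```text
the job is handed in; nothing more can be done
None
```

I handed the job in at about 17 s, with no verdict reported back: the selector is turned to its other notch and up, and the cap is home, twisted about 50° clockwise to the single rib and still gripped.

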